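# Weigh the jam pail on the spring scale

## Robot

A 6-joint arm with a two-finger parallel gripper is mounted at the origin on the work surface. World frame = base frame: x ahead of the robot, y to its left, z up, the work surface at z = 0. Lengths are in m, angles in degrees, forces in N, time in s.
With the tool pointing down it reaches from about 0.325 to 0.85 m from the base axis. Payload 15.5 kg.
Tool frame: the origin (TCP) lies on the centre line of the jaws, within the pads' length; the fingertips stand arm.nose_length ahead of it and the grasp point (between the pads) lies 3 mm ahead of it (arm.nose_length is the distance from the TCP to the fingertips, in m); z points along the fingers, y is the line along which they close (so a half turn about z gives the same grasp; the last joint's range is limited). The gripper opens to 91 mm and grips with 3 to 60 N. Pads are 32 mm wide; open, the fingers measure 118 mm over their backs; the gripper's body (76 mm by 178 mm) begins 60 mm behind the grasp point.
Start: joints at [-76.175, 28.281, 77.091, -0, 74.628, -5.472], TCP at [0.207, -0.59, 0.236] pointing down, gripper open.
Joint ranges: [-166.48, 166.48], [-47.26, 123.95], [12.59, 153.08], [-70.14, 250.14], [6.76, 159.57], [-176.63, 176.63]. Speed limits (degrees/s): [108.29, 108.29, 147.25, 172.46, 172.46, 172.46].

## Interface

Orientations are given as [roll, pitch, yaw] about the fixed x, y, z axes, in that order (R = Rz(yaw) Ry(pitch) Rx(roll)).
In Python, from plant import arm gives the robot as it stands.
- The arm moves only by the tool nudge_tcp, called after "Emit:" in YAML: its name, and indented under it one key for each argument. Schema: {"type":"object","properties":{"plan":{"type":"array","items":{"type":"object","properties":{"aperture":{"type":"number"},"tx":{"type":"number"},"ty":{"type":"number"},"tz":{"type":"number"},"turn":{"type":"number"}},"additionalProperties":false,"required":["aperture"]},"minItems":1,"maxItems":8},"only":{"type":"string"},"quiet":{"type":"boolean"},"lines":{"type":"string"}},"required":["plan"],"additionalProperties":false}. plan is a list of rows, 1 to 8 of them, each an object with the fields aperture (the opening from 0.0 (shut) to 1.0 (fully open)), tx, ty, tz (the shift in parts of the range, where 1.0 means 0.75 m), turn (a turn about the tool's z in a scale on which 1.0 is 90 degrees); a field left out counts as zero (the opening has to be given); each row is the pose to reach, as a shift and turn from the pose commanded when the call began, along the tool's axes at that moment; what a row does not reach only later rows make up. A row lasts 1/8 s, in which the tool goes at most 0.0625 m and 10.7 degrees, less where a joint would pass 70% of its speed; a pose out of reach is approached as far as the arm can. The fingers move at their own pace and stop on an object; the grip force is fixed at half the most. Time passes only in rows, so rows that do not move let the fingers close. The tool returns the time, the measured TCP pose, the force, the opening and the grip force at its end. only (a regular expression) keeps the lines of the reply that match it, lines (a string "A,B") keeps lines A to B, and quiet returns only ok. Input that does not fit is refused with a message, and nothing moves.
- arm.observe(): the state, without advancing time (a new reading comes with each control period).
- arm.camera(name): name is "scene" or "top" or "wrist"; returns a dict with "color" (420x560x3 uint8, red, green, blue), "z_map" (420x560 float32, m along the optical axis (not along the pixel's ray), 0 where there is no reading), "camera_matrix" (3x3 intrinsics, pixels), "xyz" and "attitude" of the camera in the world; the wrist camera has in their place "T_tool_cam" (4x4, takes a point from camera to tool coordinates, whose origin is the TCP and whose axes are the flange's). Camera axes: x right, y down, z forward; pixel columns grow to the right and rows downward; lengths in m; the calibration is good to about 2 mm. The wrist camera is an equidistant fisheye: a pixel r from the principal point sees the ray r / f radians off the axis. A picture is of the moment at which its call begins: read the wrist's pose just before it.
- arm.close_job(): hands the job in; it is judged then, once.
The state is a dict: "time": time; "q": joint angles; "dq": joint speeds; "joint_torque": joint torques, N m; "position": TCP position; "tcp_rot": TCP orientation; "contact_force": force on the tool from outside, world axes, zero at the start; "ft_torque": the same for the moment, N m; "finger_gap": opening from 0.0 (shut) to 1.0 (fully open); "finger_force": force on a finger pad.
Only numpy, scipy, OpenCV 4.12 (cv2) and the standard library are available. Lean on these libraries where they do the work, as an engineer would, in place of code of your own. Each camera call takes 0.05 s, during which the arm holds its last target. There are 200 camera calls.

## Task

Press the jam pail's raised yellow flap shut, then take the orange spring scale from its stand, catch the pail's wire bail with the scale's hook and lift the pail until it hangs well clear of the table; hold it there hanging only from the scale for a good second so the weight can be read. Then carry it on the scale to the round slate board, set it down upright wholly on the board, unhook it, and hang the scale back on its stand. Do not tip the pail or disturb the jars, butter pots, honey bottle and pepper grinder standing around.

Things in the scene. Friction and masses are not known exactly. Their poses are not given: they have to be found in the camera images.
- pail: Loose round dark red jam pail, white lid, 104 mm diameter, 76 mm high to the lid's top, 0.4 to 0.75 kg. Origin: centre of its underside, z up. A rigid upright steel wire bail stands over it in its y-z plane (see point bail). The flap is on its -x side, turned roughly to the robot (yaw within 0.6 rad).
- bail (a point): Middle of the bail's level top bar: 7 mm round wire, 48 mm long along the pail's y, wire centre 124 mm above the pail's origin; from its ends the wire slopes down to the pail's sides at y = +-50 mm. Clear opening below, down to the shut flap: 38 mm.
- flap (a joint): Hinge of the yellow flap on the lid, rad: 0 shut flat, 0.5 to 1.0 at the start, when it is in the hook's way. Stays where left (friction 0.03 N m, no latch). Flap 50 x 56 x 5 mm; hinge line along the pail's y at x = -12, z = 80 mm in the pail's frame; shut, it points to -x as far as x = -64 mm, top at z = 83 mm. A straight press down at pail x = -34 mm shuts it.
- flap_pad (a point): Point on the flap's upper face, on its centre line, 22 mm from the hinge line; in the pail's frame at x = -34, z = 83 mm when shut.
- scale: Loose orange spring scale, 0.19 kg, hanging upright in its stand. Origin: centre of its crossbar's top, z up. Above it a black grip block 26 x 26 x 38 mm high; below it the crossbar 20 x 100 (y) x 10 mm, then the case 24 x 48 (y) x 52 mm down to z = -62 mm, then the steel hook (see joint hook, point hook_seat).
- hook (a joint): Spring travel of the hook, m: 0 unloaded, grows to 0.025 as it is pulled down. 400 N/m: the pail draws it about 10 to 18 mm.
- hook_seat (a point): Where the bar rests: top of the wire at the bottom of the 7 mm wire hook, 105.5 mm below the scale's origin unloaded. J in the scale's x-z plane, mouth to +x: shank x = -14, tip x = 14 with its top at z = -90, underside z = -113 mm. The bail bar passes over the tip with its centre at z = -86 to -66 (best -78), then rests at x = 0, z = -102 mm.
- stand: Fixed dark wooden yoke: base 90 x 106 (y) x 8 mm, two cheeks 50 (x) x 14 (y) mm centred at y = +-39 mm, tops 130 mm above the table, 64 mm gap. Origin: centre of its underside. The scale hangs centred, case in the gap, crossbar lying across the cheek tops (scale origin 140 mm up), same yaw as the stand (within 0.5 rad of 0).
- board: Fixed round dark grey slate board, 150 mm diameter, 15 mm thick; origin at the centre of its underside on the table. Other fixed equipment keeps out of the way: a bread basket 95 mm high beyond x = 0.78 m; toaster, bowls, plate and cutlery caddy more than 0.42 m to either side.
- jar_red: Bystander, loose: red jam jar, 64 mm diameter, 85 mm high; origin at the centre of its underside.
- jar_orange: Bystander, loose: orange marmalade jar, 64 mm diameter, 85 mm high; origin at the centre of its underside.
- butter_l: Bystander, loose: dark butter pot, 68 mm diameter, 44 mm high; origin at the centre of its underside.
- butter_r: Bystander, loose: dark butter pot, 68 mm diameter, 44 mm high; origin at the centre of its underside.
- honey: Bystander, loose: amber honey bottle, 54 mm diameter, 155 mm high; origin at the centre of its underside.
- grinder: Bystander, loose: wooden pepper grinder, 54 mm diameter, 150 mm high; origin at the centre of its underside.

How it is judged:
By the outcome, as a careful person would: the job done as asked, in the order asked, and still so for the second after the job is handed in, with the robot touching nothing.
It also fails if it takes over 72 s, if anything falls off the work surface, if the arm or the gripper's body presses on something with over 40 N, if the wrist force passes 120 N, or if a joint passes its speed limit or range.

## Working session

There is one attempt and no reset: what is moved stays moved. The work goes in short steps, Python scripts to look and compute and a tool call to move; the robot and the scene stay as the last step left them, time stands still between calls to the robot, and variables do not carry over. Pictures are saved under pics/ and viewed, at most 11 in all, crops included, and the job is handed in when it is done.

```bash
ls; mkdir -p pics; cat > h.py <<'E'
import numpy as np, cv2
from scipy.spatial.transform import Rotation as R
from plant import arm
E
python3 - <<'E'
from h import *
s=arm.observe(); print(s['time'],s['position'],s['tcp_rot'],s['finger_gap'],arm.nose_length)
for n in ('top','scene'):
    c=arm.camera(n); print(n,c['xyz'],c['attitude'],c['camera_matrix'])
    cv2.imwrite(f'pics/{n}0.png',c['color'][:,:,::-1]); np.savez(n+'0.npz',**c)
E
```

```text
pics
plant.py
0.0 [ 0.20646603 -0.58954048  0.23532898] [-1.79929256e+02 -8.41630983e-03  1.92944302e+01] 0.9980184992034651 0.022
top [ 0.47175546 -0.00820291  0.9771785 ] [-175.32799229   -0.61825473  -88.94769004] [[412.6083939    0.         277.63475902]
 [  0.         412.6083939  213.03327953]
 [  0.           0.           1.        ]]
scene [ 1.38113526 -0.17822699  0.76728546] [-127.23462646    0.23720084   78.33329805] [[465.71968454   0.         293.61517686]
 [  0.         465.71968454 213.75329218]
 [  0.           0.           1.        ]]
```

View pics/top0.png

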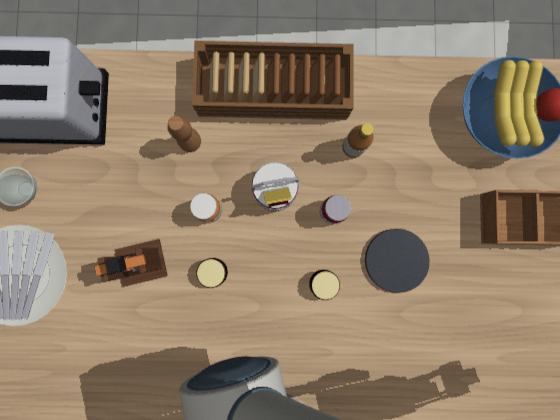

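View pics/scene0.png

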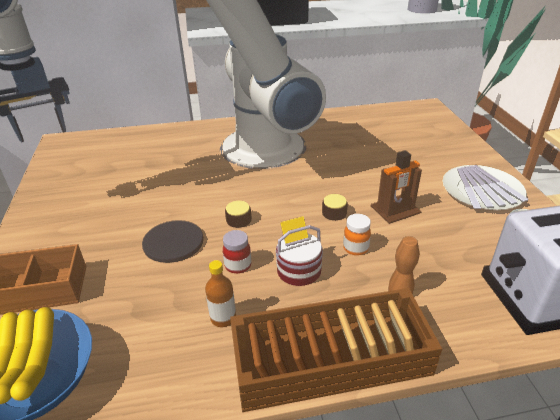

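The top view shows the pail at (275,187) with its flap facing the robot, the scale and stand at (125,263), and the board at (397,260). The jars are at (205,207) and (337,209), the butter pots at (211,273) and (325,285), the grinder at (185,135) and the honey at (358,140). The scene view agrees, with the flap raised.

```bash
cat >> h.py <<'E'
def cloud(c):
    K=c['camera_matrix'];z=c['z_map'];v,u=np.mgrid[:420,:560]
    p=np.stack([(u-K[0,2])/K[0,0]*z,(v-K[1,2])/K[1,1]*z,z],-1)
    return p@R.from_euler('xyz',c['attitude'],degrees=True).as_matrix().T+c['xyz']
def circ(m):
    cs,_=cv2.findContours(m.astype(np.uint8),0,2); k=max(cs,key=cv2.contourArea)
    return cv2.minEnclosingCircle(k)
def ray(c,u,v,h):
    K=c['camera_matrix'];d=R.from_euler('xyz',c['attitude'],degrees=True).as_matrix()@np.array([(u-K[0,2])/K[0,0],(v-K[1,2])/K[1,1],1])
    return c['xyz']+d*(h-c['xyz'][2])/d[2]
E
python3 - <<'E'
from h import *
np.set_printoptions(precision=4,suppress=True)
for n in ('top','scene'):
    c=dict(np.load(n+'0.npz')); P=cloud(c); X,Y,Z=P[...,0],P[...,1],P[...,2]
    hsv=cv2.cvtColor(c['color'],cv2.COLOR_RGB2HSV); h,s,v=[hsv[...,i].astype(int) for i in range(3)]
    print(n,'table z',np.median(Z[(abs(X-.45)<.15)&(abs(Y)<.3)]))
    def box(x,y,r,z0,z1): return (np.hypot(X-x,Y-y)<r)&(Z>z0)&(Z<z1)
    guess={}
    t=dict(np.load('top0.npz'))
    for name,u,w,hh,r in [('pail',275,187,.076,.07),('jar_r',337,209,.085,.045),('jar_o',205,207,.085,.045),('but_l',211,273,.044,.045),('but_r',325,285,.044,.045),('grinder',180,127,.15,.045),('honey',366,132,.155,.045),('board',397,260,.015,.09)]:
        g=ray(t,u,w,hh); m=box(g[0],g[1],r,hh-.006,hh+.006); q=P[m]
        if len(q)>5:
            (cx,cy),rr=cv2.minEnclosingCircle(q[:,:2].astype(np.float32)); print(name,'guess',g[:2],'circ',cx,cy,rr,'n',len(q),'medz',np.median(q[:,2]))
    g=ray(t,275,187,.076)
    yel=(h>20)&(h<35)&(s>120)&(v>100)&box(g[0],g[1],.09,.07,.2)
    q=P[yel]; print('flap',len(q),q.mean(0),q.min(0),q.max(0))
    A=np.c_[q[:,:2],np.ones(len(q))]; print('plane',np.linalg.lstsq(A,q[:,2],rcond=None)[0])
    b=box(g[0],g[1],.09,.112,.14)&~yel&(s<90); q=P[b]; print('bail',len(q),q.mean(0) if len(q) else 0)
    if len(q)>4: print(cv2.fitLine(q[:,:2].astype(np.float32),cv2.DIST_HUBER,0,.01,.01).ravel(), q.min(0),q.max(0))
    g=ray(t,130,263,.14)
    o=(h<18)&(s>190)&(v>130)&box(g[0],g[1],.09,.125,.15); q=P[o]; print('crossbar',len(q))
    if len(q): print(cv2.minAreaRect(q[:,:2].astype(np.float32)),np.median(q[:,2]))
    o=(v<60)&box(g[0],g[1],.09,.165,.19); q=P[o]; print('grip',len(q))
    if len(q): print(cv2.minAreaRect(q[:,:2].astype(np.float32)),np.median(q[:,2]))
    q=P[box(g[0],g[1],.1,.004,.012)]; print('base',cv2.minAreaRect(q[:,:2].astype(np.float32)))
E
```

```text
top table z 0.00015840323807964074
pail guess [ 0.603  -0.0097] circ 0.6072039604187012 -0.008463327772915363 0.050645314157009125 n 1094 medz 0.07542210526380377
jar_r guess [ 0.5561 -0.1454] circ 0.5585170984268188 -0.14697332680225372 0.028209026902914047 n 518 medz 0.08453375991625356
jar_o guess [0.5549 0.1412] circ 0.5564977526664734 0.14660918712615967 0.028269167989492416 n 523 medz 0.08428194350092211
but_l guess [0.4106 0.1298] circ 0.4096411168575287 0.13137081265449524 0.032435473054647446 n 613 medz 0.0433220430028366
but_r guess [ 0.3885 -0.1259] circ 0.3874743580818176 -0.12563198804855347 0.03332510590553284 n 625 medz 0.04343549966261029
grinder guess [0.7118 0.1866] circ 0.719696044921875 0.1967461109161377 0.01669389009475708 n 196 medz 0.14891984897922317
honey guess [ 0.7081 -0.1928] circ 0.7141084671020508 -0.19460807740688324 0.012758973054587841 n 121 medz 0.15444859263495414
board guess [ 0.4463 -0.2967] circ 0.44550684094429016 -0.29723629355430603 0.07532896846532822 n 3225 medz 0.014679902474353135
flap 301 [ 0.58   -0.0141  0.1067] [ 0.5622 -0.0416  0.082
[... 1266 characters left out ...]
939148 -0.1966785043478012 0.013625399209558964 n 120 medz 0.15534058887475594
board guess [ 0.4463 -0.2967] circ 0.4466588795185089 -0.29861021041870117 0.0771891251206398 n 1903 medz 0.015405287626741426
flap 443 [ 0.5833 -0.0156  0.1051] [ 0.5643 -0.0443  0.0819] [0.6129 0.0142 0.1294]
plane [-1.1097 -0.2697  0.7483]
bail 121 [ 0.6107 -0.0113  0.1228]
[ 0.1956 -0.9807  0.6107 -0.0113] [ 0.5984 -0.0558  0.112 ] [0.6209 0.0353 0.1296]
crossbar 131
((0.43192529678344727, 0.2986583709716797), (0.02499081753194332, 0.10075556486845016), 14.999018669128418) 0.13867823443170857
grip 0
base ((0.4347166121006012, 0.28416770696640015), (0.17723026871681213, 0.14185695350170135), 32.822383880615234)
```

Careful with the scale: shifts go in shares of 0.75 m and turns go in shares of 90 degrees. That gives: 0.537 m / 0.75 = 0.716, -0.42 m / 0.75 = -0.56, 8.1 degrees / 90 = 0.09.

```bash
cat > d.py <<'E'
# prints tool-axes shift and turn from the measured pose to world target: x y z yaw
import sys; from h import *
def show(x,y,z,yaw):
    s=arm.observe(); r=R.from_euler('xyz',s['tcp_rot'],degrees=True); d=r.inv().apply(np.array([x,y,z])-s['position'])
    t=-(yaw-s['tcp_rot'][2]); print(f"t={s['time']:.2f}",np.round(s['position'],4),np.round(s['tcp_rot'],2),'-> d',np.round(d,4),'turn',round((t+180)%360-180,2),'F',np.round(s['contact_force'],1))
if __name__=='__main__': show(*map(float,sys.argv[1:5]))
E
```

Emit:
nudge_tcp:
  plan:
    - {"aperture": 0,"tx": 0.36,"ty": -0.28,"turn": 0.0444}
    - {"aperture": 0,"tx": 0.716,"ty": -0.56,"turn": 0.09}
    - {"aperture": 0,"tx": 0.716,"ty": -0.56,"turn": 0.09}
    - {"aperture": 0,"tx": 0.716,"ty": -0.56,"turn": 0.09}
    - {"aperture": 0,"tx": 0.716,"ty": -0.56,"turn": 0.09}
    - {"aperture": 0,"tx": 0.716,"ty": -0.56,"turn": 0.09}
    - {"aperture": 0,"tx": 0.716,"ty": -0.56,"turn": 0.09}
    - {"aperture": 0,"tx": 0.716,"ty": -0.56,"turn": 0.09}

```text
time: 1.1
position: [0.4773, -0.1672, 0.2359]
tcp_rot: [180.0, 0.0, 11.2]
contact_force: [1.1, -0.4, -0.3]
finger_gap: 0.152
finger_force: 0.0
```

```bash
python3 d.py .575 -.016 .2 11.2
```

```text
t=1.10 [ 0.4773 -0.1672  0.2359] [180.     0.    11.19] -> d [ 0.1252 -0.1293  0.0359] turn -0.01 F [ 1.1 -0.4 -0.3]
```

Converted, -0.129 m / 0.75 = -0.172, 0.125 m / 0.75 = 0.1667.

Emit:
nudge_tcp:
  plan:
    - {"aperture": 0,"tx": 0.1667,"ty": -0.172}
    - {"aperture": 0,"tx": 0.1667,"ty": -0.172}
    - {"aperture": 0,"tx": 0.1667,"ty": -0.172}
    - {"aperture": 0,"tx": 0.1667,"ty": -0.172,"tz": 0.04}
    - {"aperture": 0,"tx": 0.1667,"ty": -0.172,"tz": 0.08}
    - {"aperture": 0,"tx": 0.1667,"ty": -0.172,"tz": 0.08}

```text
time: 1.85
position: [0.5727, -0.0179, 0.1741]
tcp_rot: [-179.9, 0.2, 11.2]
contact_force: [-0.6, -0.7, -0.3]
finger_gap: 0.004
finger_force: 0.0
```

```bash
python3 - <<'E'
from h import *
import d; d.show(.575,-.016,.105,11.2)
c=arm.camera('wrist'); print(c['T_tool_cam'].round(4),c['camera_matrix']); cv2.imwrite('pics/w1.png',c['color'][:,:,::-1])
c=arm.camera('scene'); cv2.imwrite('pics/s1.png',c['color'][120:320,170:430,::-1].repeat(2,0).repeat(2,1))
E
```

```text
t=1.85 [ 0.5727 -0.0179  0.1741] [-179.92    0.24   11.21] -> d [ 0.0029 -0.0013  0.0691] turn 0.01 F [-0.6 -0.7 -0.3]
[[-8.000e-04 -9.585e-01 -2.850e-01  8.210e-02]
 [ 1.000e+00 -9.000e-04  1.000e-04  2.000e-04]
 [-4.000e-04 -2.850e-01  9.585e-01 -1.491e-01]
 [ 0.000e+00  0.000e+00  0.000e+00  1.000e+00]] [[325.1922621    0.         275.0754121 ]
 [  0.         325.1922621  208.52960401]
 [  0.           0.           1.        ]]
```

View pics/w1.png

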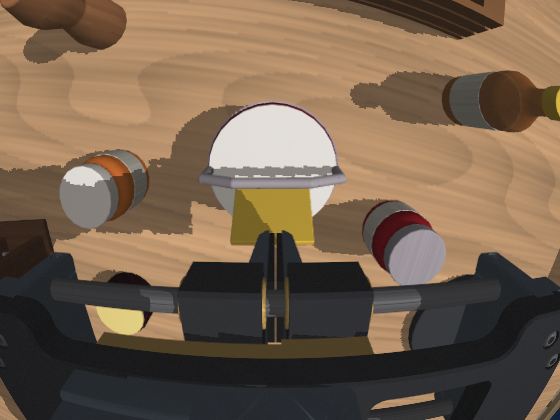

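The wrist view shows the shut fingers at (275,240), centred on the flap. The bail lies level at row ~182 from column 203 to 342, so the yaw is aligned.

Converted, 0.066 m / 0.75 = 0.088, 0.064 m / 0.75 = 0.0853.

```bash
python3 - <<'E'
from h import *
s=arm.observe();c=arm.camera('wrist');K=c['camera_matrix']
Rt=R.from_euler('xyz',s['tcp_rot'],degrees=True).as_matrix();T=c['T_tool_cam']
for u,v in [(224,182),(322,182),(273,183)]:
    a=np.array([u-K[0,2],v-K[1,2]]);r=np.hypot(*a);th=r/K[0,0];d=np.r_[a/r*np.sin(th),np.cos(th)]
    d=Rt@T[:3,:3]@d;o=s['position']+Rt@T[:3,3];print((o+d*(.124-o[2])/d[2]).round(4))
E
```

```text
[0.6071 0.0211 0.124 ]
[ 0.6191 -0.0402  0.124 ]
[ 0.6123 -0.0097  0.124 ]
```

Emit:
nudge_tcp:
  plan:
    - {"aperture": 0,"tx": 0.004,"ty": -0.0013,"tz": 0.0267}
    - {"aperture": 0,"tx": 0.004,"ty": -0.0013,"tz": 0.0533}
    - {"aperture": 0,"tx": 0.004,"ty": -0.0013,"tz": 0.0667}
    - {"aperture": 0,"tx": 0.004,"ty": -0.0013,"tz": 0.0773}
    - {"aperture": 0,"tx": 0.004,"ty": -0.0013,"tz": 0.0853}
    - {"aperture": 0,"tx": 0.004,"ty": -0.0013,"tz": 0.088}

```text
time: 2.75
position: [0.577, -0.0167, 0.1099]
tcp_rot: [180.0, -0.0, 11.2]
contact_force: [-0.8, -0.5, 0.4]
finger_gap: -0.001
finger_force: 0.3
```

```bash
python3 d.py .575 -.016 .105 11.2
```

```text
t=2.75 [ 0.577  -0.0167  0.1099] [ 1.800e+02 -2.000e-02  1.119e+01] -> d [-0.0018 -0.0011  0.0049] turn -0.01 F [-0.8 -0.5  0.4]
```

Converted, 0.006 m / 0.75 = 0.008, 0.005 m / 0.75 = 0.0067.

Emit:
nudge_tcp:
  plan:
    - {"aperture": 0,"tz": 0.004}
    - {"aperture": 0,"tz": 0.0067}
    - {"aperture": 0,"tz": 0.008}
    - {"aperture": 0,"tz": 0.008}

```text
time: 3.25
position: [0.5769, -0.0167, 0.1045]
tcp_rot: [180.0, -0.0, 11.2]
contact_force: [-3.6, -0.9, 11.7]
finger_gap: 0.002
finger_force: 5.3
```

Converted, -0.15 m / 0.75 = -0.2, -0.09 m / 0.75 = -0.12.

Emit:
nudge_tcp:
  plan:
    - {"aperture": 0,"tz": 0.0013}
    - {"aperture": 0,"tz": -0.04}
    - {"aperture": 0,"tz": -0.12}
    - {"aperture": 0.3,"tz": -0.2}
    - {"aperture": 0.6,"tz": -0.2}

```text
time: 3.88
position: [0.579, -0.0169, 0.2587]
tcp_rot: [179.8, -0.5, 11.2]
contact_force: [-0.3, -0.5, -1.2]
finger_gap: 0.19
finger_force: 0.0
```

```bash
python3 d.py .4306 .299 .255 15
```

```text
t=3.88 [ 0.579  -0.0169  0.2587] [179.85  -0.46  11.2 ] -> d [-0.0843 -0.3387  0.0021] turn -3.8 F [-0.3 -0.5 -1.2]
```

Converted, -0.338 m / 0.75 = -0.4507, -0.084 m / 0.75 = -0.112, -3.8 degrees / 90 = -0.0422.

Emit:
nudge_tcp:
  plan:
    - {"aperture": 1,"tx": -0.112,"ty": -0.4507,"tz": 0.004,"turn": -0.0422}
    - {"aperture": 1,"tx": -0.112,"ty": -0.4507,"tz": 0.004,"turn": -0.0422}
    - {"aperture": 1,"tx": -0.112,"ty": -0.4507,"tz": 0.004,"turn": -0.0422}
    - {"aperture": 1,"tx": -0.112,"ty": -0.4507,"tz": 0.004,"turn": -0.0422}
    - {"aperture": 1,"tx": -0.112,"ty": -0.4507,"tz": 0.004,"turn": -0.0422}
    - {"aperture": 1,"tx": -0.112,"ty": -0.4507,"tz": 0.004,"turn": -0.0422}
    - {"aperture": 1,"tx": -0.112,"ty": -0.4507,"tz": 0.004,"turn": -0.0422}
    - {"aperture": 1,"tx": -0.112,"ty": -0.4507,"tz": 0.004,"turn": -0.0422}

```text
time: 4.88
position: [0.4287, 0.2982, 0.2504]
tcp_rot: [180.0, 0.0, 15.0]
contact_force: [-0.8, -0.3, 0.3]
finger_gap: 0.997
finger_force: 0.0
```

```bash
python3 - <<'E'
from h import *
import d; d.show(.4306,.299,.167,15)
s=arm.observe();c=arm.camera('wrist');cv2.imwrite('pics/w2.png',c['color'][:,:,::-1]);np.savez('w2.npz',**c,**{k:s[k] for k in('position','tcp_rot')})
c=arm.camera('top'); np.savez('top2.npz',**c); P=cloud(c)
hsv=cv2.cvtColor(c['color'],cv2.COLOR_RGB2HSV); h,S,v=[hsv[...,i].astype(int) for i in range(3)]
near=np.hypot(P[...,0]-.61,P[...,1]+.01)<.09
y=near&(h>20)&(h<35)&(S>120)&(v>100)&(P[...,2]>.07); q=P[y]; print('flap',len(q),q.min(0),q.max(0),q.mean(0))
A=np.c_[q[:,:2],np.ones(len(q))]; print('plane',np.linalg.lstsq(A,q[:,2],rcond=None)[0])
b=near&(P[...,2]>.118)&(P[...,2]<.135)&~y; q=P[b]; print('bail',q.mean(0),cv2.fitLine(q[:,:2].astype(np.float32),cv2.DIST_HUBER,0,.01,.01).ravel(),len(q))
q=P[near&(abs(P[...,2]-.076)<.005)]; print('lid',cv2.minEnclosingCircle(q[:,:2].astype(np.float32)))
E
```

```text
t=4.88 [0.4287 0.2982 0.2504] [1.7998e+02 4.0000e-02 1.5020e+01] -> d [ 0.0021 -0.0003  0.0834] turn 0.02 F [-0.8 -0.3  0.3]
flap 544 [ 0.55355427 -0.04537915  0.07682461] [0.60941954 0.01648427 0.08670092] [ 0.58084861 -0.0138115   0.08195986]
plane [-0.00602484 -0.00031264  0.08545506]
bail [ 0.6182762  -0.0038105   0.12500209] [ 0.19393297 -0.9810148   0.6179838  -0.00252612] 116
lid ((0.6101435422897339, -0.008904541842639446), 0.059445805847644806)
```

View pics/w2.png

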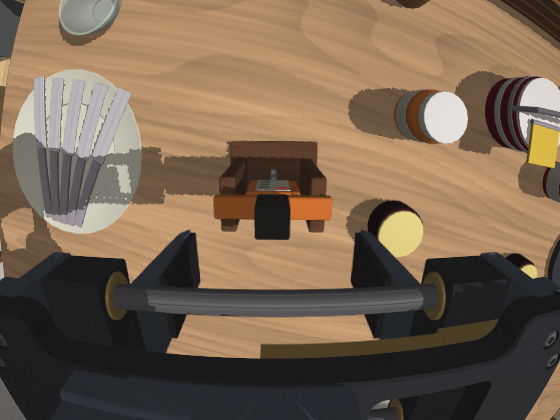

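The wrist view shows the scale square to the tool, with the crossbar from column 215 to 331 at row ~207 and the grip block at (272,218). The top measurement says the flap is shut flat and the pail slid a few mm to about (0.618, -0.007).

Converted, 0.083 m / 0.75 = 0.1107, 0.002 m / 0.75 = 0.0027.

Emit:
nudge_tcp:
  plan:
    - {"aperture": 1,"tx": 0.0027,"tz": 0.04}
    - {"aperture": 1,"tx": 0.0027,"tz": 0.08}
    - {"aperture": 1,"tx": 0.0027,"tz": 0.1}
    - {"aperture": 1,"tx": 0.0027,"tz": 0.1093}
    - {"aperture": 0.5,"tx": 0.0027,"tz": 0.1107}
    - {"aperture": 0,"tx": 0.0027,"tz": 0.1107}
    - {"aperture": 0,"tx": 0.0027,"tz": 0.1107}
    - {"aperture": 0,"tx": 0.0027,"tz": 0.1107}

```text
time: 5.98
position: [0.4309, 0.2992, 0.1683]
tcp_rot: [-180.0, -0.0, 15.0]
contact_force: [-0.1, 0.8, -0.3]
finger_gap: 0.594
finger_force: 0.0
```

Emit:
nudge_tcp:
  plan:
    - {"aperture": 0}
    - {"aperture": 0}
    - {"aperture": 0}
    - {"aperture": 0}
    - {"aperture": 0}

```text
time: 6.6
position: [0.4307, 0.2992, 0.1679]
tcp_rot: [-180.0, 0.0, 15.0]
contact_force: [-1.5, 0.3, 1.0]
finger_gap: 0.286
finger_force: 30.0
```

```bash
python3 d.py .4306 .299 .167 15
```

```text
t=6.60 [0.4307 0.2992 0.1679] [-180.    0.   15.] -> d [-0.0001  0.0001  0.0009] turn -0.0 F [-1.5  0.3  1. ]
```

Converted, -0.125 m / 0.75 = -0.1667, -0.12 m / 0.75 = -0.16.

Emit:
nudge_tcp:
  plan:
    - {"aperture": 0,"tz": -0.0133}
    - {"aperture": 0,"tz": -0.04}
    - {"aperture": 0,"tz": -0.08}
    - {"aperture": 0,"tz": -0.12}
    - {"aperture": 0,"tz": -0.16}
    - {"aperture": 0,"tz": -0.1667}
    - {"aperture": 0,"tz": -0.1667}

```text
time: 7.48
position: [0.4305, 0.299, 0.2926]
tcp_rot: [180.0, 0.0, 15.0]
contact_force: [-0.1, 0.5, -1.6]
finger_gap: 0.288
finger_force: 30.0
```

```bash
python3 d.py .559 -.0185 .288 11.2
```

```text
t=7.47 [0.4305 0.299  0.2926] [1.7999e+02 1.0000e-02 1.5000e+01] -> d [0.0419 0.3399 0.0046] turn 3.8 F [-0.1  0.5 -1.6]
```

Converted, 0.34 m / 0.75 = 0.4533, 0.32 m / 0.75 = 0.4267, 3.8 degrees / 90 = 0.0422.

Emit:
nudge_tcp:
  plan:
    - {"aperture": 0,"tx": 0.0067,"ty": 0.0533,"turn": 0.0111}
    - {"aperture": 0,"tx": 0.0133,"ty": 0.1067,"turn": 0.0222}
    - {"aperture": 0,"tx": 0.0227,"ty": 0.1733,"turn": 0.0333}
    - {"aperture": 0,"tx": 0.0307,"ty": 0.24,"tz": 0.0067,"turn": 0.0422}
    - {"aperture": 0,"tx": 0.0387,"ty": 0.3067,"tz": 0.0067,"turn": 0.0422}
    - {"aperture": 0,"tx": 0.048,"ty": 0.3733,"tz": 0.0067,"turn": 0.0422}
    - {"aperture": 0,"tx": 0.0533,"ty": 0.4267,"tz": 0.0067,"turn": 0.0422}
    - {"aperture": 0,"tx": 0.056,"ty": 0.4533,"tz": 0.0067,"turn": 0.0422}

```text
time: 8.48
position: [0.5592, -0.0201, 0.2864]
tcp_rot: [-180.0, 0.1, 11.1]
contact_force: [0.3, 0.8, -2.0]
finger_gap: 0.285
finger_force: 30.0
```

Emit:
nudge_tcp:
  plan:
    - {"aperture": 0}
    - {"aperture": 0}

```text
time: 8.72
position: [0.5587, -0.0173, 0.2875]
tcp_rot: [-180.0, 0.1, 11.2]
contact_force: [0.7, 0.2, -1.9]
finger_gap: 0.287
finger_force: 30.0
```

```bash
python3 - <<'E'
from h import *
import d; d.show(.559,-.0185,.230,11.2)
s=arm.observe();c=arm.camera('wrist');cv2.imwrite('pics/w3.png',c['color'][:,:,::-1]);np.savez('w3.npz',**c,**{k:s[k] for k in('position','tcp_rot')})
E
```

```text
t=8.72 [ 0.5587 -0.0173  0.2875] [-1.7996e+02  5.0000e-02  1.1230e+01] -> d [0.0001 0.0012 0.0575] turn 0.03 F [ 0.7  0.2 -1.9]
```

View pics/w3.png

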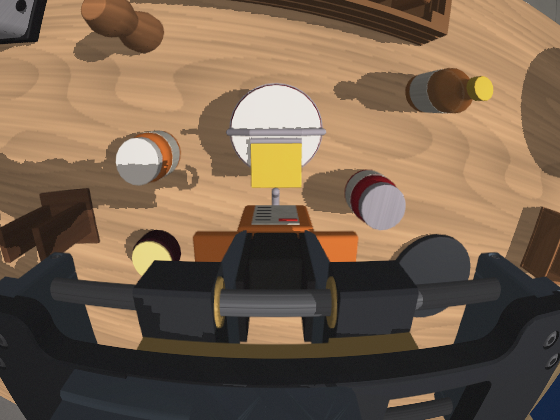

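The wrist view shows the hook tip at (276,190). The bail is level at row 132, columns 227–325, centred on the hook, and the yellow flap is flat.

```bash
cat >> h.py <<'E'
def wray(c,s,u,v,h):
    K=c['camera_matrix'];Rt=R.from_euler('xyz',s['tcp_rot'],degrees=True).as_matrix();T=c['T_tool_cam']
    a=np.array([u-K[0,2],v-K[1,2]]);r=np.hypot(*a);th=r/K[0,0];d=np.r_[a/r*np.sin(th),np.cos(th)]
    d=Rt@T[:3,:3]@d;o=s['position']+Rt@T[:3,3];return (o+d*(h-o[2])/d[2]).round(4)
E
python3 - <<'E'
from h import *
c=dict(np.load('w3.npz')); 
for p in [(252,131),(301,131),(276,131)]: print('bail',wray(c,c,*p,.124))
print('hook tip',wray(c,c,276,192,.2875-.028-.09), 'TCP',c['position'])
g=cv2.cvtColor(c['color'],cv2.COLOR_RGB2GRAY).astype(int); print(g[124:142,262],g[124:142,290])
t=dict(np.load('top2.npz'));P=cloud(t)
m=(np.hypot(P[...,0]-.618,P[...,1]+.007)<.09)&(P[...,2]>.1)&(P[...,2]<.135); q=P[m]; d=np.array([-.194,.981]); l=(q[:,:2]-[.618,-.007])@d; n=(q[:,:2]-[.618,-.007])@[.981,.194]
print('along',l.min(),l.max(),'norm med',np.median(n[q[:,2]>.118]))
E
python3 d.py .559 -.0185 .230 11.2
```

```text
bail [0.6194 0.017  0.124 ]
bail [ 0.6285 -0.0289  0.124 ]
bail [ 0.6237 -0.0055  0.124 ]
hook tip [ 0.5757 -0.0149  0.1695] TCP [ 0.55870141 -0.01733834  0.28746409]
[229 230 229 223 151 127 148 162 167 158 144 135 214 206 145 148 168 167] [229 230 230 223 135 127 149 162 165 157 142 131 214 209 148 149 171 165]
along -0.04792338024940463 0.04993424572133381 norm med 0.000788653708616506
t=8.78 [ 0.5588 -0.0172  0.2877] [-1.7997e+02  3.0000e-02  1.1260e+01] -> d [0.     0.0013 0.0577] turn 0.06 F [ 0.4  0.6 -1.3]
```

Converted, 0.057 m / 0.75 = 0.076, 0.054 m / 0.75 = 0.072.

Emit:
nudge_tcp:
  plan:
    - {"aperture": 0,"tz": 0.02}
    - {"aperture": 0,"tz": 0.04}
    - {"aperture": 0,"tz": 0.06}
    - {"aperture": 0,"tz": 0.072}
    - {"aperture": 0,"tz": 0.076}
    - {"aperture": 0,"tz": 0.076}
    - {"aperture": 0,"tz": 0.076}

```text
time: 9.65
position: [0.5595, -0.0185, 0.2314]
tcp_rot: [180.0, -0.0, 11.2]
contact_force: [0.4, -0.8, -3.0]
finger_gap: 0.282
finger_force: 30.0
```

```bash
python3 d.py .559 -.0185 .230 11.2
```

```text
t=9.65 [ 0.5595 -0.0185  0.2314] [ 1.7999e+02 -4.0000e-02  1.1200e+01] -> d [-0.0005 -0.0001  0.0014] turn -0.0 F [ 0.4 -0.8 -3. ]
```

Converted, 0.048 m / 0.75 = 0.064, 0.04 m / 0.75 = 0.0533.

Emit:
nudge_tcp:
  plan:
    - {"aperture": 0,"tx": 0.0133,"tz": 0.0013}
    - {"aperture": 0,"tx": 0.0267,"tz": 0.0013}
    - {"aperture": 0,"tx": 0.04,"tz": 0.0013}
    - {"aperture": 0,"tx": 0.0533,"tz": 0.0013}
    - {"aperture": 0,"tx": 0.064,"tz": 0.0013}
    - {"aperture": 0,"tx": 0.064,"tz": 0.0013}

```text
time: 10.4
position: [0.6068, -0.009, 0.2297]
tcp_rot: [-180.0, 0.0, 11.2]
contact_force: [0.4, -0.7, -2.3]
finger_gap: 0.285
finger_force: 30.0
```

Emit:
nudge_tcp:
  plan:
    - {"aperture": 0,"tx": 0.0053}
    - {"aperture": 0,"tx": 0.0107}
    - {"aperture": 0,"tx": 0.016}
    - {"aperture": 0,"tx": 0.0187}
    - {"aperture": 0,"tx": 0.0187}

```text
time: 11.02
position: [0.6202, -0.0064, 0.2299]
tcp_rot: [180.0, -0.0, 11.2]
contact_force: [-0.7, 0.3, -0.9]
finger_gap: 0.282
finger_force: 30.0
```

```bash
python3 - <<'E'
from h import *
s=arm.observe();print(s['position'],s['contact_force'])
c=arm.camera('scene');cv2.imwrite('pics/s3.png',cv2.resize(c['color'][150:300,220:400,::-1],None,fx=3,fy=3))
E
```

```text
[ 0.62021385 -0.00637914  0.22992242] [-0.69169025  0.26958054 -0.86986996]
```

View pics/s3.png

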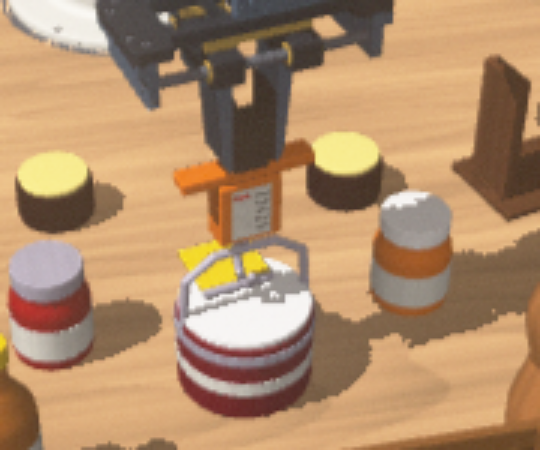

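The scene crop shows the hook's shank and tip at (240,265), passing under the bail bar with the pail still upright. Next I lift it slowly.

Converted, -0.049 m / 0.75 = -0.0653, -0.024 m / 0.75 = -0.032.

Emit:
nudge_tcp:
  plan:
    - {"aperture": 0,"tz": -0.0133}
    - {"aperture": 0,"tz": -0.024}
    - {"aperture": 0,"tz": -0.032}
    - {"aperture": 0,"tz": -0.0387}
    - {"aperture": 0,"tz": -0.0453}
    - {"aperture": 0,"tz": -0.052}
    - {"aperture": 0,"tz": -0.0587}
    - {"aperture": 0,"tz": -0.0653}

```text
time: 12.08
position: [0.62, -0.0064, 0.2791]
tcp_rot: [-180.0, 0.0, 11.2]
contact_force: [-0.4, 0.0, -6.0]
finger_gap: 0.285
finger_force: 30.0
```

Emit:
nudge_tcp:
  plan:
    - {"aperture": 0,"tz": -0.0133}
    - {"aperture": 0,"tz": -0.0293}
    - {"aperture": 0,"tz": -0.0467}
    - {"aperture": 0,"tz": -0.0667}
    - {"aperture": 0,"tz": -0.0867}
    - {"aperture": 0,"tz": -0.1067}
    - {"aperture": 0,"tz": -0.1227}
    - {"aperture": 0,"tz": -0.1307}

```text
time: 13.08
position: [0.6203, -0.0064, 0.3778]
tcp_rot: [180.0, -0.0, 11.2]
contact_force: [0.0, 0.5, -6.3]
finger_gap: 0.281
finger_force: 30.0
```

```bash
python3 - <<'E'
from h import *
s=arm.observe();print(s['position'],s['contact_force'],s['ft_torque'])
c=arm.camera('scene');cv2.imwrite('pics/s4.png',cv2.resize(c['color'][100:300,200:400,::-1],None,fx=3,fy=3))
E
```

```text
[ 0.62025343 -0.00640561  0.37780059] [ 3.79725075e-03  5.32244019e-01 -6.30285048e+00] [ 0.00629202 -0.0240421   0.01712146]
```

View pics/s4.png

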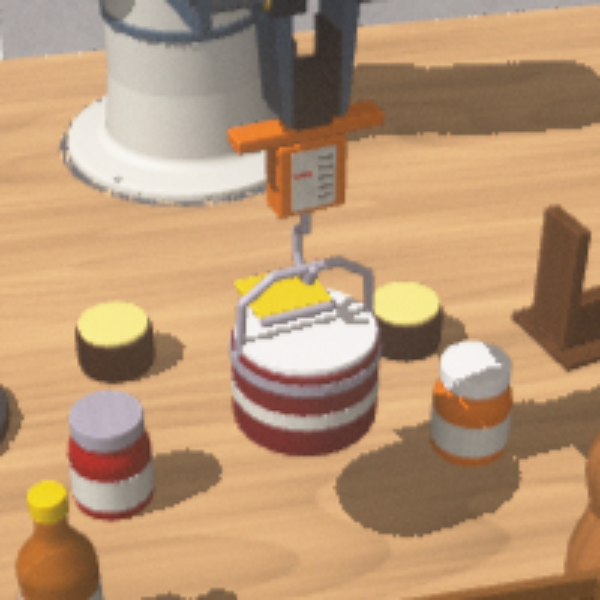

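The scene crop shows the pail hanging upright on the hook, with its shadow well apart from it and the bail seated at about (305,270). Now I hold it.

Emit:
nudge_tcp:
  plan:
    - {"aperture": 0}
    - {"aperture": 0}
    - {"aperture": 0}
    - {"aperture": 0}
    - {"aperture": 0}
    - {"aperture": 0}
    - {"aperture": 0}
    - {"aperture": 0}

```text
time: 14.12
position: [0.6201, -0.0064, 0.3769]
tcp_rot: [180.0, -0.0, 11.2]
contact_force: [-0.5, 0.9, -5.4]
finger_gap: 0.283
finger_force: 30.0
```

Emit:
nudge_tcp:
  plan:
    - {"aperture": 0}
    - {"aperture": 0}
    - {"aperture": 0}
    - {"aperture": 0}
    - {"aperture": 0}
    - {"aperture": 0}

```text
time: 14.88
position: [0.6201, -0.0064, 0.3769]
tcp_rot: [180.0, -0.0, 11.2]
contact_force: [0.1, 0.4, -5.8]
finger_gap: 0.286
finger_force: 30.0
```

```bash
python3 d.py .446 -.298 .378 11.2
```

```text
t=14.88 [ 0.6201 -0.0064  0.3769] [180.   -0.   11.2] -> d [-0.2274  0.2522 -0.0011] turn -0.0 F [ 0.1  0.4 -5.8]
```

Emit:
nudge_tcp:
  plan:
    - {"aperture": 0,"tx": -0.0031,"ty": 0.0033}
    - {"aperture": 0,"tx": -0.0091,"ty": 0.0101,"tz": -0.0013}
    - {"aperture": 0,"tx": -0.0181,"ty": 0.0201,"tz": -0.004}
    - {"aperture": 0,"tx": -0.0303,"ty": 0.0336,"tz": -0.0067}
    - {"aperture": 0,"tx": -0.044,"ty": 0.0488,"tz": -0.008}
    - {"aperture": 0,"tx": -0.0576,"ty": 0.0639,"tz": -0.0093}
    - {"aperture": 0,"tx": -0.0712,"ty": 0.0791,"tz": -0.0107}
    - {"aperture": 0,"tx": -0.0849,"ty": 0.0941,"tz": -0.0107}

```text
time: 15.88
position: [0.5708, -0.089, 0.385]
tcp_rot: [180.0, -0.0, 11.2]
contact_force: [-1.1, -0.0, -6.4]
finger_gap: 0.284
finger_force: 30.0
```

Emit:
nudge_tcp:
  plan:
    - {"aperture": 0,"tx": -0.0136,"ty": 0.0151}
    - {"aperture": 0,"tx": -0.0273,"ty": 0.0303}
    - {"aperture": 0,"tx": -0.0409,"ty": 0.0453}
    - {"aperture": 0,"tx": -0.0545,"ty": 0.0605}
    - {"aperture": 0,"tx": -0.0681,"ty": 0.0756}
    - {"aperture": 0,"tx": -0.0819,"ty": 0.0908}
    - {"aperture": 0,"tx": -0.0955,"ty": 0.1059}
    - {"aperture": 0,"tx": -0.1091,"ty": 0.1211}

```text
time: 16.88
position: [0.5082, -0.1938, 0.3849]
tcp_rot: [-180.0, 0.0, 11.2]
contact_force: [0.6, -0.2, -6.3]
finger_gap: 0.284
finger_force: 30.0
```

Emit:
nudge_tcp:
  plan:
    - {"aperture": 0,"tx": -0.0136,"ty": 0.0151}
    - {"aperture": 0,"tx": -0.0273,"ty": 0.0303}
    - {"aperture": 0,"tx": -0.0409,"ty": 0.0453}
    - {"aperture": 0,"tx": -0.0545,"ty": 0.0605}
    - {"aperture": 0,"tx": -0.0667,"ty": 0.074}
    - {"aperture": 0,"tx": -0.0788,"ty": 0.0875}
    - {"aperture": 0,"tx": -0.0909,"ty": 0.1009}
    - {"aperture": 0,"tx": -0.1,"ty": 0.1109}

```text
time: 17.88
position: [0.4508, -0.2899, 0.3849]
tcp_rot: [-180.0, 0.0, 11.2]
contact_force: [-0.3, 0.3, -6.0]
finger_gap: 0.281
finger_force: 30.0
```

```bash
python3 d.py .446 -.298 .278 11.2
```

```text
t=17.88 [ 0.4508 -0.2899  0.3849] [-180.      0.     11.19] -> d [-0.0063  0.007   0.1069] turn -0.01 F [-0.3  0.3 -6. ]
```

Converted, 0.064 m / 0.75 = 0.0853, 0.015 m / 0.75 = 0.02.

Emit:
nudge_tcp:
  plan:
    - {"aperture": 0,"tx": -0.004,"ty": 0.004}
    - {"aperture": 0,"tx": -0.0067,"ty": 0.0067}
    - {"aperture": 0,"tx": -0.008,"ty": 0.0093,"tz": 0.0067}
    - {"aperture": 0,"tx": -0.008,"ty": 0.0093,"tz": 0.02}
    - {"aperture": 0,"tx": -0.008,"ty": 0.0093,"tz": 0.0373}
    - {"aperture": 0,"tx": -0.008,"ty": 0.0093,"tz": 0.0547}
    - {"aperture": 0,"tx": -0.008,"ty": 0.0093,"tz": 0.072}
    - {"aperture": 0,"tx": -0.008,"ty": 0.0093,"tz": 0.0853}

```text
time: 18.88
position: [0.4466, -0.297, 0.3198]
tcp_rot: [-180.0, 0.0, 11.2]
contact_force: [-0.4, 0.4, -6.0]
finger_gap: 0.278
finger_force: 30.0
```

Emit:
nudge_tcp:
  plan:
    - {"aperture": 0,"tz": 0.0093}
    - {"aperture": 0,"tz": 0.016}
    - {"aperture": 0,"tz": 0.0213}
    - {"aperture": 0,"tz": 0.024}
    - {"aperture": 0,"tz": 0.024}
    - {"aperture": 0,"tz": 0.024}
    - {"aperture": 0,"tz": 0.024}

```text
time: 19.75
position: [0.4468, -0.2972, 0.3031]
tcp_rot: [180.0, -0.0, 11.2]
contact_force: [-0.3, -0.3, -6.6]
finger_gap: 0.287
finger_force: 30.0
```

```bash
python3 - <<'E'
from h import *
import d; d.show(.446,-.298,.279,11.2)
for n in('scene','top'):
    c=arm.camera(n);P=cloud(c);m=(np.hypot(P[...,0]-.446,P[...,1]+.298)<.1)&(P[...,2]>.07)&(P[...,2]<.16)
    m2=(np.hypot(P[...,0]-.446,P[...,1]+.298)<.09)
    hsv=cv2.cvtColor(c['color'],cv2.COLOR_RGB2HSV); h,S,v=[hsv[...,i].astype(int) for i in range(3)]
    w=m&(S<60)&(v>130)&(P[...,2]<.12); q=P[w]
    if len(q)>20: print(n,'lid',len(q),cv2.minEnclosingCircle(q[:,:2].astype(np.float32)),np.percentile(q[:,2],[5,50,95]))
    if n=='scene': cv2.imwrite('pics/s5.png',cv2.resize(c['color'][120:300,80:320,::-1],None,fx=2.5,fy=2.5))
E
```

```text
t=19.75 [ 0.4468 -0.2972  0.3031] [ 1.7999e+02 -1.0000e-02  1.1200e+01] -> d [-0.001   0.0006  0.0241] turn -0.0 F [-0.3 -0.3 -6.6]
scene lid 873 ((0.4519643485546112, -0.2974538505077362), 0.053350336849689484) [0.07379208 0.11423127 0.11754141]
top lid 841 ((0.45077288150787354, -0.29612356424331665), 0.051707711070775986) [0.11055007 0.11376745 0.11651402]
```

View pics/s5.png

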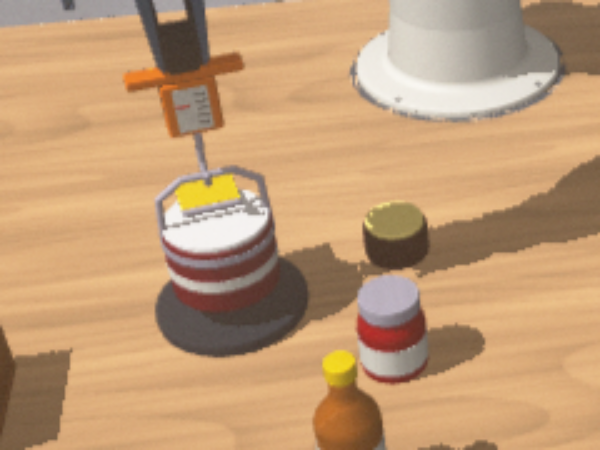

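The scene crop shows the pail hanging over the board, with the lid measured at (0.451, -0.297) and the underside about 23 mm above the slate. Now I lower it.

Converted, 0.031 m / 0.75 = 0.0413, 0.005 m / 0.75 = 0.0067.

Emit:
nudge_tcp:
  plan:
    - {"aperture": 0,"tx": -0.0027,"tz": 0.0067}
    - {"aperture": 0,"tx": -0.0053,"tz": 0.0133}
    - {"aperture": 0,"tx": -0.0053,"tz": 0.02}
    - {"aperture": 0,"tx": -0.0053,"tz": 0.0253}
    - {"aperture": 0,"tx": -0.0053,"tz": 0.0293}
    - {"aperture": 0,"tx": -0.0053,"tz": 0.0333}
    - {"aperture": 0,"tx": -0.0053,"tz": 0.0373}
    - {"aperture": 0,"tx": -0.0053,"tz": 0.0413}

```text
time: 20.85
position: [0.4431, -0.2981, 0.272]
tcp_rot: [180.0, -0.0, 11.2]
contact_force: [1.4, 0.4, -1.3]
finger_gap: 0.285
finger_force: 30.0
```

Emit:
nudge_tcp:
  plan:
    - {"aperture": 0,"tz": 0.004}
    - {"aperture": 0,"tz": 0.008}
    - {"aperture": 0,"tz": 0.016}
    - {"aperture": 0,"tz": 0.024}
    - {"aperture": 0,"tz": 0.032}
    - {"aperture": 0,"tz": 0.0373}
    - {"aperture": 0,"tz": 0.0373}

```text
time: 21.72
position: [0.4427, -0.2979, 0.2437]
tcp_rot: [-180.0, 0.0, 11.2]
contact_force: [-0.6, 0.3, -1.2]
finger_gap: 0.283
finger_force: 30.0
```

```bash
python3 - <<'E'
from h import *
import d; d.show(.446,-.298,.245,11.2)
s=arm.observe()
for n in('scene','top'):
    c=arm.camera(n);P=cloud(c);r=np.hypot(P[...,0]-.446,P[...,1]+.298)<.1
    hsv=cv2.cvtColor(c['color'],cv2.COLOR_RGB2HSV); h,S,v=[hsv[...,i].astype(int) for i in range(3)]
    q=P[r&(S<60)&(v>130)&(abs(P[...,2]-.091)<.01)]
    if len(q)>20: print(n,'lid',len(q),cv2.minEnclosingCircle(q[:,:2].astype(np.float32)),np.percentile(q[:,2],[5,50,95]))
    q=P[r&(h>20)&(h<35)&(S>120)&(v>100)]; print('flap',q.mean(0),np.linalg.lstsq(np.c_[q[:,:2],np.ones(len(q))],q[:,2],rcond=None)[0])
    q=P[r&(S<90)&(P[...,2]>.132)&(P[...,2]<.146)];print('bail',len(q),q.mean(0),cv2.fitLine(q[:,:2].astype(np.float32),cv2.DIST_HUBER,0,.01,.01).ravel() )
    if n=='scene': cv2.imwrite('pics/s6.png',cv2.resize(c['color'][140:270,90:270,::-1],None,fx=4,fy=4))
E
```

```text
t=21.73 [ 0.4427 -0.2979  0.2437] [-1.7999e+02  2.0000e-02  1.1200e+01] -> d [ 0.0032  0.0007 -0.0013] turn -0.0 F [-0.6  0.3 -1.2]
scene lid 718 ((0.44930702447891235, -0.2986243665218353), 0.052818987518548965) [0.08802267 0.09156385 0.09576971]
flap [ 0.41209484 -0.30621305  0.09851956] [0.10086329 0.02817459 0.06558174]
bail 96 [ 0.44712754 -0.299553    0.13974363] [ 0.20355234 -0.97906405  0.44686735 -0.29761493]
top lid 707 ((0.4466540515422821, -0.29514265060424805), 0.05026773363351822) [0.0878216  0.09067875 0.09332211]
flap [ 0.40391145 -0.27179925  0.13042903] [-0.68920358  3.52069971  1.36572979]
bail 11 [ 0.43720155 -0.26149463  0.13466759] [ 0.06238277 -0.9980523   0.43740183 -0.2619224 ]
```

View pics/s6.png

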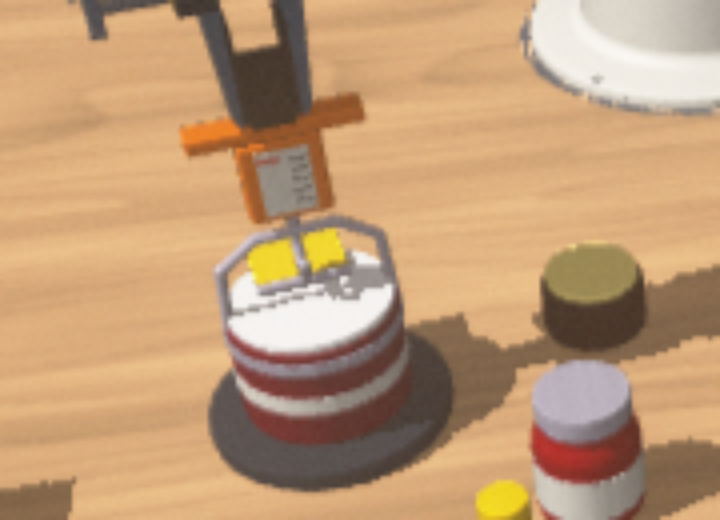

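The scene crop shows the pail upright on the board, with slate visible all round. The hook is slack below the bar and the case is above it, so the hook can back out.

Converted, -0.075 m / 0.75 = -0.1, -0.07 m / 0.75 = -0.0933.

Emit:
nudge_tcp:
  plan:
    - {"aperture": 0,"tx": -0.008}
    - {"aperture": 0,"tx": -0.0187}
    - {"aperture": 0,"tx": -0.032}
    - {"aperture": 0,"tx": -0.048}
    - {"aperture": 0,"tx": -0.064}
    - {"aperture": 0,"tx": -0.08}
    - {"aperture": 0,"tx": -0.0933}
    - {"aperture": 0,"tx": -0.1}

```text
time: 22.82
position: [0.3686, -0.3127, 0.244]
tcp_rot: [180.0, -0.0, 11.2]
contact_force: [-0.5, -0.3, -3.1]
finger_gap: 0.283
finger_force: 30.0
```

Emit:
nudge_tcp:
  plan:
    - {"aperture": 0,"tz": -0.04}
    - {"aperture": 0,"tz": -0.08}
    - {"aperture": 0,"tz": -0.08}

```text
time: 23.2
position: [0.37, -0.3133, 0.3057]
tcp_rot: [179.8, -0.1, 11.2]
contact_force: [0.9, -0.3, -2.5]
finger_gap: 0.282
finger_force: 30.0
```

```bash
python3 d.py .4307 .2992 .293 15
```

```text
t=23.20 [ 0.37   -0.3133  0.3057] [ 1.7981e+02 -1.2000e-01  1.1200e+01] -> d [ 0.1785 -0.5891  0.0111] turn -3.8 F [ 0.9 -0.3 -2.5]
```

Emit:
nudge_tcp:
  plan:
    - {"aperture": 0,"tx": 0.008,"ty": -0.0267}
    - {"aperture": 0,"tx": 0.024,"ty": -0.08}
    - {"aperture": 0,"tx": 0.04,"ty": -0.1333}
    - {"aperture": 0,"tx": 0.056,"ty": -0.1867}
    - {"aperture": 0,"tx": 0.072,"ty": -0.24}
    - {"aperture": 0,"tx": 0.088,"ty": -0.2933}
    - {"aperture": 0,"tx": 0.1053,"ty": -0.3467}
    - {"aperture": 0,"tx": 0.1213,"ty": -0.4}

```text
time: 24.2
position: [0.3993, 0.0015, 0.303]
tcp_rot: [-180.0, 0.1, 11.2]
contact_force: [-0.0, -0.1, -1.4]
finger_gap: 0.28
finger_force: 30.0
```

Emit:
nudge_tcp:
  plan:
    - {"aperture": 0,"tx": 0.016,"ty": -0.0533,"turn": -0.0111}
    - {"aperture": 0,"tx": 0.032,"ty": -0.1067,"turn": -0.0222}
    - {"aperture": 0,"tx": 0.048,"ty": -0.16,"turn": -0.0333}
    - {"aperture": 0,"tx": 0.064,"ty": -0.2133,"turn": -0.0422}
    - {"aperture": 0,"tx": 0.08,"ty": -0.2667,"turn": -0.0422}
    - {"aperture": 0,"tx": 0.096,"ty": -0.32,"turn": -0.0422}
    - {"aperture": 0,"tx": 0.108,"ty": -0.36,"turn": -0.0422}
    - {"aperture": 0,"tx": 0.116,"ty": -0.3853,"tz": 0.0067,"turn": -0.0422}

```text
time: 25.2
position: [0.4285, 0.3013, 0.2979]
tcp_rot: [180.0, 0.1, 15.1]
contact_force: [0.2, -0.0, -1.5]
finger_gap: 0.28
finger_force: 30.0
```

Emit:
nudge_tcp:
  plan:
    - {"aperture": 0}
    - {"aperture": 0}
    - {"aperture": 0}

```text
time: 25.58
position: [0.4295, 0.299, 0.299]
tcp_rot: [180.0, 0.0, 14.9]
contact_force: [0.7, 0.3, -1.7]
finger_gap: 0.284
finger_force: 30.0
```

```bash
python3 - <<'E'
from h import *
import d; d.show(.4307,.2992,.293,15)
c=arm.camera('scene');cv2.imwrite('pics/s7.png',cv2.resize(c['color'][90:240,300:480,::-1],None,fx=4,fy=4))
E
```

```text
t=25.57 [0.4295 0.299  0.299 ] [179.99   0.    14.94] -> d [0.0012 0.0001 0.006 ] turn -0.06 F [ 0.7  0.3 -1.7]
```

View pics/s7.png

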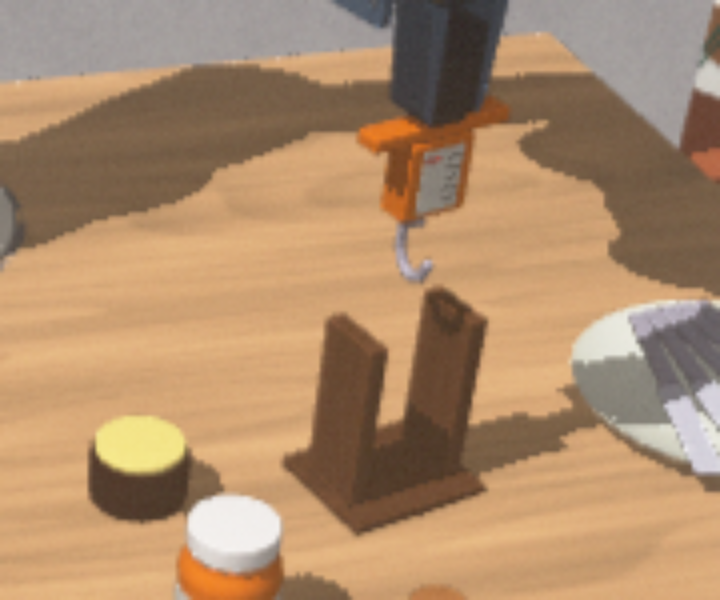

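The scale hangs straight from the gripper at (425,170), with its hook above the stand's gap near (410,290). The way down is clear.

Converted, 0.125 m / 0.75 = 0.1667, 0.001 m / 0.75 = 0.0013.

Emit:
nudge_tcp:
  plan:
    - {"aperture": 0,"tx": 0.0013,"tz": 0.02}
    - {"aperture": 0,"tx": 0.0013,"tz": 0.0467}
    - {"aperture": 0,"tx": 0.0013,"tz": 0.0733}
    - {"aperture": 0,"tx": 0.0013,"tz": 0.1}
    - {"aperture": 0,"tx": 0.0013,"tz": 0.1267}
    - {"aperture": 0,"tx": 0.0013,"tz": 0.1467}
    - {"aperture": 0,"tx": 0.0013,"tz": 0.16}
    - {"aperture": 0,"tx": 0.0013,"tz": 0.1667}

```text
time: 26.62
position: [0.4304, 0.3, 0.1734]
tcp_rot: [180.0, 0.0, 15.0]
contact_force: [-0.3, 1.1, -1.0]
finger_gap: 0.282
finger_force: 30.0
```

```bash
python3 d.py .4307 .2992 .168 15
```

```text
t=26.62 [0.4304 0.3    0.1734] [1.800e+02 2.000e-02 1.499e+01] -> d [0.     0.0009 0.0054] turn -0.01 F [-0.3  1.1 -1. ]
```

Emit:
nudge_tcp:
  plan:
    - {"aperture": 0,"tz": 0.0027}
    - {"aperture": 0,"tz": 0.0053}
    - {"aperture": 0,"tz": 0.008}
    - {"aperture": 0,"tz": 0.008}
    - {"aperture": 0,"tz": 0.008}

```text
time: 27.25
position: [0.4305, 0.3001, 0.168]
tcp_rot: [180.0, -0.0, 15.0]
contact_force: [0.1, -0.3, -1.9]
finger_gap: 0.288
finger_force: 30.0
```

Converted, 0.001 m / 0.75 = 0.0013.

Emit:
nudge_tcp:
  plan:
    - {"aperture": 0,"tz": 0.0013}
    - {"aperture": 0,"tz": 0.0013}
    - {"aperture": 0,"tz": 0.0013}

```text
time: 27.62
position: [0.4305, 0.3001, 0.1679]
tcp_rot: [-180.0, -0.0, 15.0]
contact_force: [-4.2, -2.2, 17.8]
finger_gap: 0.281
finger_force: 30.0
```

Emit:
nudge_tcp:
  plan:
    - {"aperture": 0,"tz": 0.0013}
    - {"aperture": 0,"tz": 0.0013}
    - {"aperture": 0,"tz": 0.0013}

```text
time: 28.0
position: [0.4309, 0.3002, 0.1676]
tcp_rot: [-180.0, -0.1, 15.0]
contact_force: [-7.3, -4.4, 30.3]
finger_gap: 0.282
finger_force: 30.0
```

Contact is firm, so the crossbar is on the cheeks. I back off about 1 mm, then release.

Careful with the scale: shifts go in shares of 0.75 m and turns go in shares of 90 degrees. That gives: -0.0015 m / 0.75 = -0.002, -0.001 m / 0.75 = -0.0013.

Emit:
nudge_tcp:
  plan:
    - {"aperture": 0,"tz": -0.0013}
    - {"aperture": 0,"tz": -0.002}
    - {"aperture": 0.35,"tz": -0.002}
    - {"aperture": 0.5,"tz": -0.002}
    - {"aperture": 1,"tz": -0.002}
    - {"aperture": 1,"tz": -0.002}
    - {"aperture": 1,"tz": -0.002}
    - {"aperture": 1,"tz": -0.002}

```text
time: 29.0
position: [0.4305, 0.3001, 0.1674]
tcp_rot: [-180.0, -0.0, 15.0]
contact_force: [-0.1, 0.2, -0.3]
finger_gap: 0.869
finger_force: 0.0
```

Emit:
nudge_tcp:
  plan:
    - {"aperture": 1,"tz": -0.0133}
    - {"aperture": 1,"tz": -0.0267}
    - {"aperture": 1,"tz": -0.0667}
    - {"aperture": 1,"tz": -0.12}
    - {"aperture": 1,"tz": -0.1733}
    - {"aperture": 1,"tz": -0.1733}

```text
time: 29.75
position: [0.4317, 0.3008, 0.301]
tcp_rot: [-179.9, -0.3, 15.0]
contact_force: [-0.2, 0.7, 0.1]
finger_gap: 1.004
finger_force: 0.0
```

Emit:
nudge_tcp:
  plan:
    - {"aperture": 1,"tx": -0.0933}
    - {"aperture": 1,"tx": -0.0933}
    - {"aperture": 1,"tx": -0.0933}
    - {"aperture": 1,"tx": -0.0933}
    - {"aperture": 1,"tx": -0.0933}
    - {"aperture": 1,"tx": -0.0933}

```text
time: 30.5
position: [0.3633, 0.2821, 0.2972]
tcp_rot: [180.0, 0.0, 15.0]
contact_force: [0.2, -0.6, -0.1]
finger_gap: 1.0
finger_force: 0.0
```

```bash
python3 - <<'E'
from h import *
print(arm.observe()['time'])
c=arm.camera('scene');cv2.imwrite('pics/s8.png',c['color'][:,:,::-1]);P=cloud(c)
hsv=cv2.cvtColor(c['color'],cv2.COLOR_RGB2HSV); h,S,v=[hsv[...,i].astype(int) for i in range(3)]
q=P[(np.hypot(P[...,0]-.43,P[...,1]-.3)<.08)&(h<18)&(S>190)&(v>130)&(P[...,2]>.125)]; print(cv2.minAreaRect(q[:,:2].astype(np.float32)),np.percentile(q[:,2],[5,50,95]))
r=np.hypot(P[...,0]-.446,P[...,1]+.298)<.1
q=P[r&(h>20)&(h<35)&(S>120)&(v>100)]; print('flap',q.mean(0),np.linalg.lstsq(np.c_[q[:,:2],np.ones(len(q))],q[:,2],rcond=None)[0])
q=P[r&(S<60)&(v>130)&(abs(P[...,2]-.091)<.01)]; print('lid',cv2.minEnclosingCircle(q[:,:2].astype(np.float32)))
E
```

```text
30.5
((0.4354551136493683, 0.2978615462779999), (0.022656163200736046, 0.09793626517057419), 13.695375442504883) [0.12820577 0.13839636 0.1420742 ]
flap [ 0.41144584 -0.30601846  0.09793478] [0.02201843 0.00338023 0.0899098 ]
lid ((0.44915395975112915, -0.2982754707336426), 0.0527900755405426)
```

View pics/s8.png

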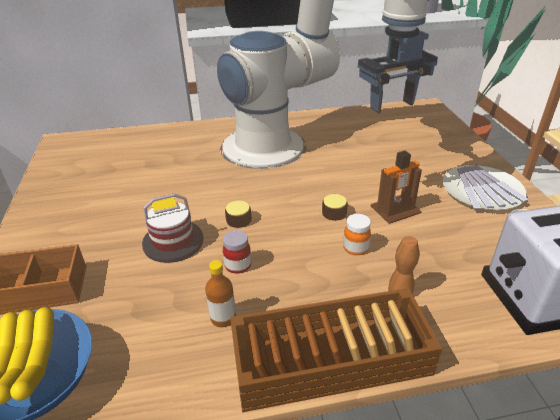

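The final view shows the pail upright on the board at (172,228) with the flap shut. The scale is back on its stand at (400,185), the bystanders look undisturbed, and the arm is clear.

```bash
python3 -c "
from plant import arm
print(arm.close_job())"
```

```text
the job is handed in; nothing more can be done
None
```

The job is handed in at about 30 s of the 72 s allowed: the flap is shut, the pail hung on the scale for about 1.8 s and now stands upright wholly on the slate board, and the scale is back on its stand with the bystanders looking undisturbed; the pail did slide about 9 mm on the table when I pressed the flap.

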